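# Stock the revolving condiment caddy

### The arm

A 6-joint arm with a two-finger parallel gripper is mounted at the origin on the work surface. World frame = base frame: x ahead of the robot, y to its left, z up, the work surface at z = 0. Lengths are in m, angles in degrees, forces in N, time in s.
With the tool pointing down it reaches from about 0.25 to 0.725 m from the base axis. Payload 9.7 kg.
Tool frame: the origin (TCP) lies midway between the tips of the shut fingers; the grasp point (between the pads) lies 19 mm behind it; x points along the fingers, y is the direction in which the jaws open and shut, and the axes are right-handed (so a half turn about x gives the same grasp; the last joint's range is limited). The gripper opens to 85 mm and grips with 20 to 120 N. Pads are 22 mm wide; open, the fingers measure 114 mm over their backs; the gripper's body (76 mm by 85 mm) begins 54 mm behind the grasp point. The pads swing forward as they close: fully open they stand 13 mm farther back than shut.
Start: joints at [-66.234, 4.979, 10.078, 95.1, 0, 90], TCP at [0.222, -0.503, 0.231] pointing down, gripper open.
Joint ranges: [-179.16, 179.16], [-48.56, 103.87], [-65.8, 70.77], [-126.05, 130.52], [-82.76, 87.17], [-180, 180]. Speed limits (degrees/s): [127.2, 127.2, 147.25, 180, 180, 180].

### API

Orientations are given as [roll, pitch, yaw] about the fixed x, y, z axes, in that order (R = Rz(yaw) Ry(pitch) Rx(roll)).
In Python, from workcell import bot, cams gives the robot as it stands.
- The arm moves only by the tool apply_moves, never from a script. Its argument "commands" is a list of rows, each a list of 5 numbers: the shift along the tool's x, y, z in m, then the turn about the tool's x in rad, then the opening, from -1 (shut) to 1 (fully open). In form: [[tx, ty, tz, roll, hand], ...]. A call has 1 to 12 rows; each row is the pose to reach, as a shift and turn from the pose measured when the call began, along the tool's axes at that moment; what a row does not reach only later rows make up. A row lasts 1/10 s, in which the tool goes at most 50 mm and 8.59 degrees, less where a joint would pass 70% of its speed; a pose out of reach is approached as far as the arm can. A call with a gripper value outside its range is refused whole. The fingers move at their own pace and stop on an object; "newtons" is the grip in N (left out, the last holds). Time passes only in rows, so rows that repeat a pose let the fingers close. It gives the time, the measured TCP pose, the force and the opening at its end, in the units of the state.
- bot.get_obs(): the state, without advancing time (a new reading comes with each control period).
- cams.camera(name): name is "scene" or "top" or "wrist"; returns a dict with "frame" (480x640x3 uint8, blue, green, red), "depth" (480x640 float32, m along the optical axis (not along the pixel's ray), 0 where there is no reading), "camera_matrix" (3x3 intrinsics, pixels), "R" (3x3) and "t" (3): a world point X has camera coordinates R X + t; the wrist camera has in their place "mount" (4x4, takes a point from camera to tool coordinates, whose origin is the TCP and whose axes are the tool frame's). Camera axes: x right, y down, z forward; pixel columns grow to the right and rows downward; lengths in m; the calibration is good to about 2 mm. A picture is of the moment at which its call begins: read the wrist's pose just before it.
- bot.job_done(): hands the job in, once; it reports no verdict.
Trained networks look in the newest picture that a camera, given by its name, has taken for a name from the list of things; names that differ only in an ending like _2 or _b are one class to them, and where a whole thing is asked for, a point or a joint stands for the part that bears it (a point fixed in the world has none). Each returns a list of dicts, best first, with "confidence" (0 to 1); they miss things now and then, are a little off and sometimes report something else, mostly with a low value. They report only what shows in the picture. A call takes as long as a camera call. They do not tell look-alikes from the thing itself.
- cams.spot_in(name, camera): "rect" ([left, top, right, bottom] in pixels, round what is visible of it).
The state is a dict: "time": time; "q": joint angles; "qd": joint speeds; "joint_efforts": joint torques, N m; "ee_pos": TCP position; "tcp_rot": TCP orientation; "wrist_force": force on the tool from outside, world axes, zero at the start; "torque": the same for the moment, N m; "opening": finger opening in m.
Only numpy, scipy, OpenCV 4.12 (cv2) and the standard library are available. Lean on these libraries where they do the work, as an engineer would, in place of code of your own. Each camera call takes 0.05 s, during which the arm holds its last target. There are 200 camera calls.

### The job

Stock the revolving caddy for the dining room: stand the small jar, the small square tin, the shaker and the sachet holder upright in it, each fully down inside the well of its own shape and size. Set them down rather than dropping them, and do not let the caddy turn. The large jar and the large tin do not belong on it: leave them where they are.

Things in the scene. Friction and masses are not known exactly. Their poses are not given: they have to be found in the camera images.
- jar_c (a point): the small jar, loose and upright: round, 60 mm in diameter, 70 mm tall, amber glass with a paper label and a steel lid on top. The point is at its centre, 35 mm above its underside; z up along its axis.
- tin_c (a point): the small square tin, loose and upright: 48 x 48 mm, 70 mm tall, green with a brass lid. The point is at its centre, 35 mm above its underside; x and y are square to its sides, z up.
- shaker_c (a point): the shaker, loose and upright: slim round aluminium body, 40 mm in diameter, straight-sided for 72 mm, with a dark dome top, 86 mm tall in all. The point is at its centre, 43 mm above its underside; z up.
- holder_c (a point): the sachet holder, loose and upright: an oblong black plastic holder packed stiff with sugar sachets; 30 mm (its x) by 70 mm (its y), plastic sides up to 62 mm, sachets to 72 mm. The point is on its centre line, 36 mm above its underside; z up. Take it across its 30 mm width.
- bigjar_c (a point): the large jar, a look-alike of the small one that does not belong on the caddy: same materials, 78 mm in diameter, 88 mm tall, loose. The point is at its centre, 44 mm above its underside.
- bigtin_c (a point): the large square tin, a look-alike of the small one that does not belong on the caddy: same colours, 66 x 66 mm, 88 mm tall, loose. The point is at its centre, 44 mm above its underside.
- well_jar: large round well on the caddy, for the small jar: aluminium ring, 76 mm inside. Origin: centre of its floor (the disc's top, 30 mm above the table); x points outwards from the disc's axis, which is 95 mm away; z up. Rim 6 mm high, 4 mm thick. The caddy is a wooden disc, 296 mm across, turning freely (drag 0.02 N m), at any angle at the start.
- well_tin: square well on the caddy, for the small tin: aluminium frame, 64 x 64 mm inside, sides along its x and y. Origin: centre of its floor (the disc's top, 30 mm above the table); x points outwards from the disc's axis, which is 95 mm away; z up. Rim 6 mm high, 4 mm thick. The four wells are a quarter turn apart on the disc.
- well_shaker: small round well on the caddy, for the shaker: aluminium ring, 56 mm inside. Origin: centre of its floor (the disc's top, 30 mm above the table); x points outwards from the disc's axis, which is 95 mm away; z up. Rim 6 mm high, 4 mm thick. A steel stud, 28 mm wide and 12 mm high, marks the disc's axis.
- well_holder: oblong well on the caddy, for the sachet holder: aluminium frame, 46 mm (its x) by 86 mm (its y) inside. Origin: centre of its floor (the disc's top, 30 mm above the table); x points outwards from the disc's axis, which is 95 mm away; z up. Rim 6 mm high, 4 mm thick.
There are look-alikes about, which are no part of the job. Leave any blue or purple look-alike of the part that bears jar_c alone.

How it is judged (in metres and radians):
At the end, for the whole second after the job is handed in: All four stand upright (0.08 rad) and at rest on the floor of their own wells, within 12 mm of centre and 3 mm of height; the large jar and large tin are within 15 mm of where they began, the wells within 18 mm (about 11 degrees) (horizontal distance between jar_c and well_jar below 0.012 m and z of jar_c in the frame of well_jar between 0.03 and 0.038 m and angle between each of jar_c, tin_c, shaker_c, holder_c's own z axis and vertical below 0.08 rad and linear speed of each of jar, tin, shaker, holder below 0.02 m/s and horizontal distance between tin_c and well_tin below 0.012 m and z of tin_c in the frame of well_tin between 0.03 and 0.038 m and horizontal distance between shaker_c and well_shaker below 0.012 m and z of shaker_c in the frame of well_shaker between 0.038 and 0.046 m and horizontal distance between holder_c and well_holder below 0.012 m and z of holder_c in the frame of well_holder between 0.031 and 0.039 m and distance of each of bigjar_c, bigtin_c from where it was at the start of the episode below 0.015 m and distance of well_jar from where it was at the start of the episode below 0.018 m); the robot touches nothing.
It fails at once if a thing is dropped into its well instead of being set down ((horizontal distance between jar_c and well_jar below 0.015 m and z of jar_c in the frame of well_jar below 0.045 m and linear speed of jar above 0.6 m/s) or (horizontal distance between tin_c and well_tin below 0.015 m and z of tin_c in the frame of well_tin below 0.045 m and linear speed of tin above 0.6 m/s) or (horizontal distance between shaker_c and well_shaker below 0.015 m and z of shaker_c in the frame of well_shaker below 0.053 m and linear speed of shaker above 0.6 m/s) or (horizontal distance between holder_c and well_holder below 0.015 m and z of holder_c in the frame of well_holder below 0.046 m and linear speed of holder above 0.6 m/s)).
It fails at once if the large jar or the large tin is carried off, pushed away or knocked over (distance of any of bigjar_c, bigtin_c from where it was at the start of the episode above 0.03 m).
It fails at once if the caddy's disc is turned by more than about 18 degrees (a well 30 mm out of its place) (distance of well_jar from where it was at the start of the episode above 0.03 m).
It also fails if it takes over 120 s, if anything falls off the work surface, if the arm or the gripper's body presses on something with over 40 N, if the wrist force passes 120 N, or if a joint passes its speed limit or range.

## Working session

There is one attempt and no reset: what is moved stays moved. The work goes in short steps, Python scripts to look and compute and a tool call to move; the robot and the scene stay as the last step left them, time stands still between calls to the robot, and variables do not carry over. Pictures are saved under pics/ and viewed, about 12 in all and at most 16, crops included, and the job is handed in when it is done.

Besides the shell and the picture viewer there is one more tool, called after "Request:" by a JSON object that holds its "fn" and its "kwargs", one argument or row to a line. apply_moves: Moves the arm, as the interface text tells. Its arguments: {"type":"object","properties":{"commands":{"type":"array"},"newtons":{"type":"number"}},"required":["commands"]}

```bash
mkdir -p pics; ls; python3 - <<'E'
from workcell import bot,cams
import cv2,numpy as np
o=bot.get_obs();print({k:np.round(v,3).tolist() for k,v in o.items()})
for n in ("scene","top"):
    c=cams.camera(n);cv2.imwrite(f"pics/{n}1.png",c["frame"])
    np.savez(f"{n}.npz",**c)
    print(n,np.round(c["camera_matrix"],1).tolist(),np.round(c["R"],3).tolist(),np.round(c["t"],3))
    for k in "jar_c tin_c shaker_c holder_c bigjar_c bigtin_c well_jar well_tin well_shaker well_holder".split():
        print(n,k,[(np.round(d["rect"]).astype(int).tolist(),round(d["confidence"],2)) for d in cams.spot_in(k,n)][:4])
E
```

```text
pics
{'time': 0.0, 'q': [-66.233, 5.01, 10.034, 95.1, 0.0, 90.0], 'qd': [-0.087, -0.072, 0.008, -0.08, 0.039, 0.054], 'joint_efforts': [0.004, -52.039, 46.481, 0.016, 0.0, -0.0], 'ee_pos': [0.222, -0.503, 0.231], 'tcp_rot': [-90.19, 89.925, 113.576], 'wrist_force': [0.261, -0.002, -0.099], 'torque': [-0.003, 0.008, -0.059], 'opening': 0.086}
scene [[521.9, 0.0, 324.6], [0.0, 521.9, 244.2], [0.0, 0.0, 1.0]] [[-0.309, 0.951, 0.006], [0.581, 0.194, -0.791], [-0.753, -0.241, -0.612]] [ 0.167 -0.233  1.478]
scene jar_c [([273, 191, 298, 224], 0.82), ([271, 223, 300, 267], 0.74), ([264, 174, 287, 205], 0.74)]
scene tin_c [([132, 233, 161, 276], 0.76), ([189, 242, 212, 282], 0.63)]
scene shaker_c [([187, 244, 212, 285], 0.79)]
scene holder_c [([248, 258, 282, 307], 0.96)]
scene bigjar_c [([210, 200, 254, 250], 0.66)]
scene bigtin_c [([144, 186, 195, 238], 0.64)]
scene well_jar [([414, 310, 464, 343], 0.93)]
scene well_tin [([434, 267, 486, 294], 0.77)]
scene well_shaker [([382, 250, 414, 271], 0.71)]
scene well_holder [([350, 280, 395, 321], 0.89), ([380, 250, 412, 272], 0.27)]
top [[505.7, 0.0, 309.9], [0.0, 505.7, 245.4], [0.0, 0.0, 1.0]] [[-0.026, -1.0, -0.001], [-0.984, 0.026, -0.176], [0.176, -0.004, -0.984]] [-0.023  0.454  0.946]
top jar_c [([390, 323, 423, 353], 0.94), ([355, 275, 388, 311], 0.79), ([328, 212, 359, 251], 0.77), ([321, 156, 358, 189], 0.6)]
top tin_c [([454, 147, 498, 193], 0.83)]
top shaker_c [([401, 152, 426, 185], 0.8)]
top holder_c [([319, 156, 358, 189], 0.73), ([209, 231, 244, 266], 0.38)]
top bigjar_c [([391, 214, 442, 256], 0.91)]
top bigtin_c [([469, 210, 517, 256], 0.71), ([456, 149, 496, 191], 0.44)]
top well_jar [([150, 155, 194, 193], 0.75), ([471, 211, 519, 255], 0.64), ([208, 233, 243, 267], 0.38)]
top well_tin [([136, 216, 187, 264], 0.77)]
top well_shaker [([208, 228, 240, 266], 0.52), ([455, 150, 500, 192], 0.33)]
top well_holder [([213, 158, 264, 210], 0.74)]
```

```bash
python3 - <<'E'
import cv2
a=cv2.imread("pics/top1.png");cv2.imwrite("pics/t2.png",cv2.resize(a[130:380,110:540],None,fx=1.86,fy=1.86,interpolation=3))
a=cv2.imread("pics/scene1.png");cv2.imwrite("pics/s2.png",cv2.resize(a[150:370,110:510],None,fx=2,fy=2,interpolation=3))
E
```

```text
(no output)
```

View pics/t2.png

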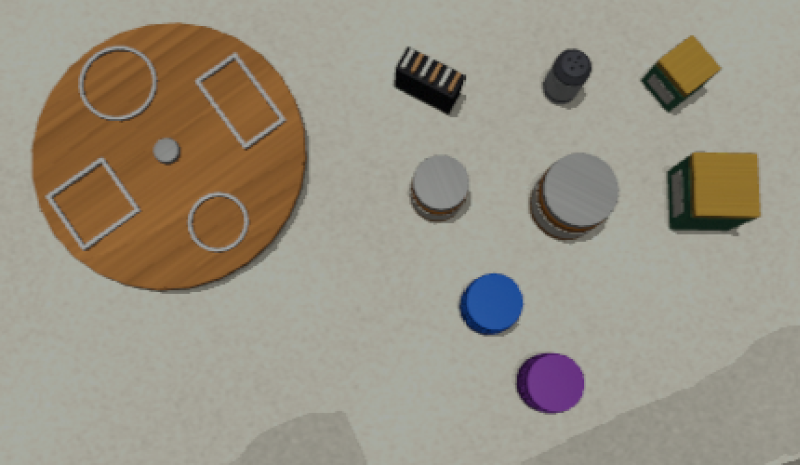

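View pics/s2.png

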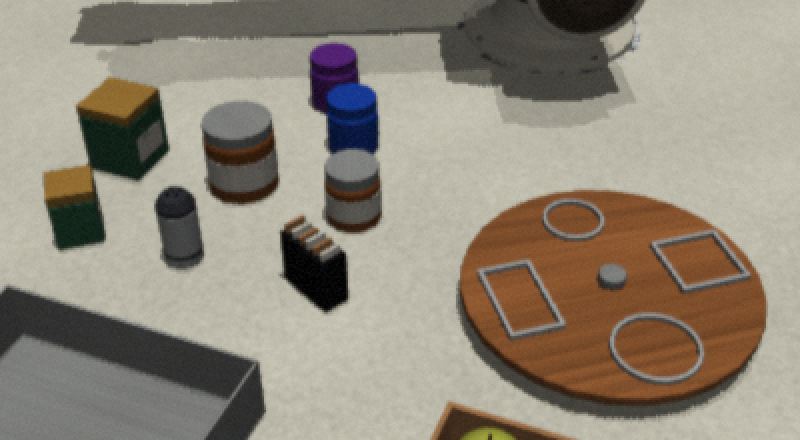

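The top view shows the caddy at left, with the jar well at (173,174), the holder well at (239,184), the tin well at (160,240) and the shaker well at (227,249). The objects are to its right.

There are several jar candidates:
- (346,231): small, amber with a steel lid. This one fits jar_c.
- (420,234): the large jar.
- Blue (375,293) and purple (406,336): look-alikes.

There are two tins. The small one is at (480,169) and the large one at (497,232).

Next I'll measure with depth.

```bash
cat > h.py <<'E'
import numpy as np,cv2
def cloud(c,R=None,t=None):
    K=c["camera_matrix"];d=c["depth"];v,u=np.mgrid[:480,:640]
    P=np.stack([(u-K[0,2])/K[0,0]*d,(v-K[1,2])/K[1,1]*d,d],-1)
    if R is None: R=c["R"];t=c["t"]
    W=(P-t)@R; W[d==0]=np.nan
    return W
def ray(c,uv,z):
    K=c["camera_matrix"];d=np.array([(uv[0]-K[0,2])/K[0,0],(uv[1]-K[1,2])/K[1,1],1]);R,t=c["R"],c["t"]
    o=-R.T@t;w=R.T@d;return (o+w*(z-o[2])/w[2])[:2]
def tops(W,box,lo,hi):
    l,t,r,b=box;p=W[t:b,l:r].reshape(-1,3);p=p[(p[:,2]>lo)&(p[:,2]<hi)]
    xy=p[:,:2].astype(np.float32);rc=cv2.minAreaRect(xy*1000)
    return len(p),np.round(p[:,2].mean(),3),np.round(xy.mean(0),4),np.round(rc[0],1),np.round(rc[1],1),round(rc[2],1)
E
python3 - <<'E'
from h import *
c=dict(np.load("top.npz"));W=cloud(c)
for n,b,lo,hi in [("jar",(320,205,368,258),.06,.08),("tin",(445,140,505,200),.06,.08),("shaker",(395,148,432,192),.03,.1),("holder",(315,148,368,198),.05,.08),("holdertop",(315,148,368,198),.064,.08),
 ("bigjar",(385,205,450,265),.08,.1),("bigtin",(460,203,525,260),.08,.1),("blue",(350,270,395,315),.05,.09),("purp",(385,315,428,358),.05,.09),("disc",(115,130,280,290),.02,.0335)]:
    print(n,*tops(W,b,lo,hi))
# rims: by colour (low saturation) on disc
hsv=cv2.cvtColor(c["frame"],cv2.COLOR_BGR2HSV)
m=((hsv[...,1]<80)).astype(np.uint8)
D=W[...,2];
for n,uv in dict(jar=(173,174),holder=(239,184),tin=(160,240),shaker=(227,249),stud=(200,210)).items():
    u,v=uv;s=32 if n!="stud" else 12
    ys,xs=np.nonzero(m[v-s:v+s,u-s:u+s]);P=[ray(c,(x+u-s,y+v-s),.036 if n!="stud" else .042) for y,x in zip(ys,xs)]
    P=np.array(P,np.float32)*1000
    # keep within disc 
    rc=cv2.minAreaRect(P);print(n,len(P),np.round(rc[0],1),np.round(rc[1],1),round(rc[2],1),np.round(P.mean(0),1))
cs=dict(np.load("scene.npz"));Ws=cloud(cs);h=Ws[...,2]
print([ (k,np.round(np.nanmax(h[t:b,l:r]),3)) for k,(l,t,r,b) in dict(tray=(110,290,250,400),bowl=(320,340,480,440)).items()])
for uv in [(115,300),(240,335),(335,355),(400,400)]: print(uv,Ws[uv[1],uv[0]].round(3))
E
```

```text
jar 718 0.069 [ 0.4795 -0.1046] [ 480.  -104.8] [56.3 56.9] 23.6
tin 626 0.069 [ 0.5982 -0.3687] [ 599.6 -370.1] [48.  50.5] 35.3
shaker 458 0.071 [ 0.5932 -0.2432] [ 597.9 -246.4] [39.1 38.3] 70.6
holder 574 0.063 [ 0.598  -0.0982] [600.  -98.4] [69.8 31. ] 60.3
holdertop 181 0.069 [ 0.5993 -0.0983] [599.2 -96.5] [65.2 26.9] 59.4
bigjar 1284 0.087 [ 0.4648 -0.2431] [ 465.4 -243.5] [74.8 75.1] 56.4
bigtin 1264 0.087 [ 0.466  -0.3886] [ 466.7 -389.5] [67.1 66.9] 87.7
blue 786 0.069 [ 0.356  -0.1526] [ 356.3 -153.4] [56.6 57.1] 87.4
purp 829 0.069 [ 0.2754 -0.2084] [ 275.3 -209.3] [57.3 56.5] 85.8
disc 15210 0.03 [0.5248 0.1822] [529.1 183.1] [292.5 293.9] 89.7
jar 935 [608.5 239.1] [139.5 123. ] 1.8 [639.2 259.6]
holder 803 [602.9  80.7] [100.1 117. ] 35.6 [607.5  78.9]
tin 796 [461.6 274.3] [ 97.  121.4] 22.7 [453.5 284.8]
shaker 556 [454.1 124.7] [173.2  72.7] 33.8 [423.1 103.8]
stud 159 [528.2 181.9] [27.5 26.3] 43.9 [528.1 181.7]
[('tray', np.float64(0.067)), ('bowl', np.float64(0.08))]
(115, 300) [ 0.755 -0.336  0.048]
(240, 335) [ 0.72  -0.106 -0.004]
(335, 355) [0.751 0.086 0.047]
(400, 400) [0.813 0.207 0.059]
```

```bash
cat >> h.py <<'E'
from scipy.spatial.transform import Rotation as Ro
def pose():
    from workcell import bot
    o=bot.get_obs();return o,np.array(o["ee_pos"]),Ro.from_euler("xyz",o["tcp_rot"],degrees=True).as_matrix()
def go(x,y,z,yaw=None):
    """yaw: desired angle of tool y axis in world (deg), mod 180"""
    o,p,R=pose();s=R.T@(np.array([x,y,z])-p);a=np.degrees(np.arctan2(R[1,1],R[0,1]))
    out=""
    if yaw is not None:
        d=(yaw-a+90)%180-90; out=f" roll {np.radians(-d):.3f} (or {np.radians(-d-180*np.sign(-d)*-1*-1):.3f})"
    print("t",round(o["time"],2),"tcp",p.round(4),"xaxis",R[:,0].round(3),"y ang",round(a,1),"q",np.round(o["q"],0),"open",round(o["opening"],4),"F",np.round(o["wrist_force"],1))
    print("MOVE",s.round(3),out)
E
python3 - <<'E'
from h import *
c=dict(np.load("top.npz"))
hsv=cv2.cvtColor(c["frame"],cv2.COLOR_BGR2HSV);v,u=np.mgrid[:480,:640]
K=c["camera_matrix"];d=np.stack([(u-K[0,2])/K[0,0],(v-K[1,2])/K[1,1],0*u+1.],-1)@c["R"];o=-c["R"].T@c["t"]
G=(o+d*((.036-o[2])/d[...,2])[...,None])[...,:2]*1000
C=np.array([528.3,182.3]);r=np.linalg.norm(G-C,axis=-1)
m=((hsv[...,1]<95)&(r<143)&(r>25)).astype(np.uint8);n,l=cv2.connectedComponents(m)
for i in range(1,n):
    P=G[l==i].astype(np.float32)
    if len(P)<40: continue
    rc=cv2.minAreaRect(P);q=np.array(rc[0])-C;print(len(P),np.round(rc[0],1),np.round(rc[1],1),round(rc[2],1),"r",np.linalg.norm(q).round(1),"ang",np.degrees(np.arctan2(q[1],q[0])).round(1))
go(.480,-.105,.2,0)
E
```

```text
324 [605.9 236.6] [84.6 81.7] 88.5 r 94.7 ang 35.0
390 [583.1 104.8] [96.6 55.2] 35.0 r 95.0 ang -54.7
427 [474.6 260.1] [74.6 73.9] 35.0 r 94.5 ang 124.6
244 [451.  127.5] [62.3 63.3] 44.5 r 94.8 ang -144.7
t 1.1 tcp [ 0.2217 -0.5034  0.2313] xaxis [ 0. -0. -1.] y ang -66.2 q [-66.   5.  10.  95.  -0.  90.] open 0.0855 F [ 0.5 -0.7  0.3]
MOVE [ 0.031 -0.26  -0.397]  roll -1.156 (or 1.986)
```

Request:
{"fn": "apply_moves", "kwargs": {
  "commands": [
    [0.03, -0.26, -0.397, -1.767, 1],
    [0.03, -0.26, -0.397, -1.767, 1],
    [0.03, -0.26, -0.397, -1.767, 1],
    [0.03, -0.26, -0.397, -1.767, 1],
    [0.03, -0.26, -0.397, -1.767, 1],
    [0.03, -0.26, -0.397, -1.767, 1],
    [0.03, -0.26, -0.397, -1.767, 1],
    [0.03, -0.26, -0.397, -1.767, 1],
    [0.03, -0.26, -0.397, -1.767, 1],
    [0.03, -0.26, -0.397, -1.767, 1],
    [0.03, -0.26, -0.397, -1.767, 1],
    [0.03, -0.26, -0.397, -1.767, 1]
  ]
}}

```text
time: 2.3
ee_pos: [0.4806, -0.1043, 0.201]
tcp_rot: [-133.9, 90.0, 171.6]
wrist_force: [-0.3, 0.3, -0.7]
opening: 0.0855
```

```bash
cat >> h.py <<'E'
def wrist(fn):
    from workcell import cams
    o,p,R=pose();c=cams.camera("wrist");M=np.array(c["mount"])
    # world = R(M p)+p
    A=R@M[:3,:3];b=R@M[:3,3]+p
    c["R"]=A.T;c["t"]=-A.T@b;cv2.imwrite(fn,c["frame"])
    return c,cloud(c)
def seg(W,x,y,r,lo,hi):
    k=(np.hypot(W[...,0]-x,W[...,1]-y)<r)&(W[...,2]>lo)&(W[...,2]<hi)
    p=W[k];xy=(p[:,:2]*1000).astype(np.float32);rc=cv2.minAreaRect(xy)
    print("seg",len(p),"z",p[:,2].mean().round(4),np.round(rc[0],1),np.round(rc[1],1),round(rc[2],1),"circ",np.round(cv2.minEnclosingCircle(xy)[0],1))
E
python3 - <<'E'
from h import *
go(.480,-.105,.2,35)
c,W=wrist("pics/w1.png");seg(W,.48,-.105,.05,.06,.08)
E
```

```text
t 2.3 tcp [ 0.4806 -0.1043  0.201 ] xaxis [-0.  0. -1.] y ang 35.5 q [-12.  -3.  -2.  92.  -0.  42.] open 0.0855 F [-0.3  0.3 -0.7]
MOVE [ 0.001 -0.001  0.   ]  roll 0.008 (or -3.133)
seg 5312 z 0.07 [ 481.1 -107.4] [56.9 56.9] 37.4 circ [ 481.2 -107.3]
```

View pics/w1.png

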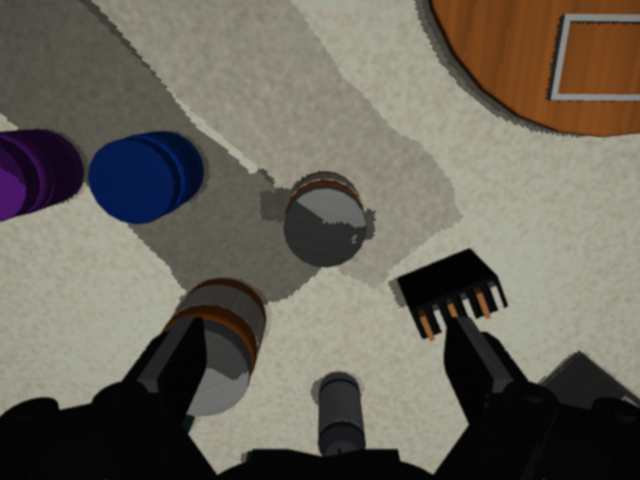

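The small jar (amber with a steel lid) is at (325,220), and its size and place match. The holder is at (450,290) and the big jar at (210,340). I'll descend and grip it.

Request:
{"fn": "apply_moves", "kwargs": {
  "commands": [
    [0.05, -0.001, 0.001, 0, 1],
    [0.095, -0.001, 0.001, 0, 1],
    [0.135, -0.001, 0.001, 0, 1],
    [0.16, -0.001, 0.001, 0, 1],
    [0.176, -0.001, 0.001, 0, 1],
    [0.176, -0.001, 0.001, 0, 1],
    [0.176, -0.001, 0.001, 0, -1],
    [0.176, -0.001, 0.001, 0, -1],
    [0.176, -0.001, 0.001, 0, -1],
    [0.176, -0.001, 0.001, 0, -1],
    [0.176, -0.001, 0.001, 0, -1],
    [0.176, -0.001, 0.001, 0, -1]
  ],
  "newtons": 45
}}

```text
time: 3.55
ee_pos: [0.4811, -0.1064, 0.0271]
tcp_rot: [38.3, 89.9, -16.0]
wrist_force: [-1.0, 0.9, 7.0]
opening: 0.0577
```

```bash
python3 -c "
from h import *
go(.606,.237,.14,35)"
```

```text
t 3.55 tcp [ 0.4811 -0.1064  0.0271] xaxis [ 0.002 -0.001 -1.   ] y ang 35.7 q [-12.  -2. -20.  72.  -0.  42.] open 0.0577 F [-1.   0.9  7. ]
MOVE [-0.113  0.302 -0.206]  roll 0.013 (or -3.129)
```

Request:
{"fn": "apply_moves", "kwargs": {
  "commands": [
    [-0.03, 0, 0, 0, -1],
    [-0.07, 0, 0, 0, -1],
    [-0.113, 0.01, -0.007, 0, -1],
    [-0.113, 0.04, -0.027, 0, -1],
    [-0.113, 0.08, -0.055, 0.01, -1],
    [-0.113, 0.12, -0.082, 0.01, -1],
    [-0.113, 0.16, -0.109, 0.01, -1],
    [-0.113, 0.2, -0.136, 0.01, -1],
    [-0.113, 0.24, -0.164, 0.01, -1],
    [-0.113, 0.275, -0.187, 0.01, -1],
    [-0.113, 0.295, -0.201, 0.01, -1],
    [-0.113, 0.302, -0.206, 0.01, -1]
  ]
}}

```text
time: 4.75
ee_pos: [0.606, 0.2398, 0.1399]
tcp_rot: [44.8, 89.9, -9.9]
wrist_force: [-0.5, -0.4, -2.9]
opening: 0.0582
```

```bash
python3 - <<'E'
from h import *
go(.606,.237,.058,35)
c,W=wrist("pics/w2.png")
k=np.isfinite(W[...,2]);h=W[...,2]
# jar as held
seg(W,.606,.237,.045,.10,.21)
from workcell import cams
t=cams.camera("top");T=cloud(t);seg(T,.606,.237,.05,.165,.20)
for b in ("jar_c",): print(cams.spot_in("jar_c","wrist")[:2])
E
```

```text
t 4.75 tcp [0.606  0.2398 0.1399] xaxis [ 0.002 -0.    -1.   ] y ang 35.3 q [22. 18. 15. 87. -0. 76.] open 0.0582 F [-0.5 -0.4 -2.9]
MOVE [ 0.082 -0.002  0.002]  roll 0.005 (or -3.137)
seg 47355 z 0.1777 [602.5 240.8] [89.9 52.9] 43.7 circ [606. 237.]
seg 184 z 0.1809 [603.9 220.1] [57.4 21.7] 24.2 circ [603.9 220.1]
[{'rect': [229.3, 231.0, 428.9, 455.8], 'confidence': 0.74}]
```

View pics/w2.png

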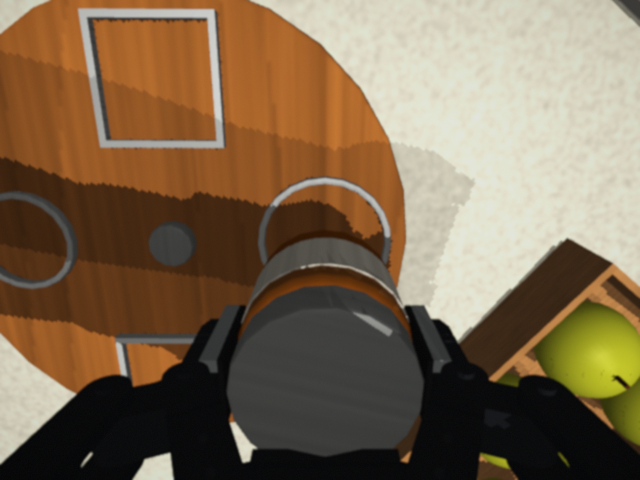

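```bash
cat >> h.py <<'E'
def wells(c,C=(528.3,182.3)):
    hsv=cv2.cvtColor(c["frame"],cv2.COLOR_BGR2HSV);v,u=np.mgrid[:480,:640]
    K=c["camera_matrix"];d=np.stack([(u-K[0,2])/K[0,0],(v-K[1,2])/K[1,1],0*u+1.],-1)@c["R"];o=-c["R"].T@c["t"]
    G=(o+d*((.036-o[2])/d[...,2])[...,None])[...,:2]*1000
    C=np.array(C);r=np.linalg.norm(G-C,axis=-1);h=cloud(c)[...,2]
    m=((hsv[...,1]<95)&(r<143)&(r>25)&(h<.05)).astype(np.uint8);n,l=cv2.connectedComponents(m)
    for i in range(1,n):
        P=G[l==i].astype(np.float32)
        if len(P)<100: continue
        rc=cv2.minAreaRect(P);q=np.array(rc[0])-C;print("well",len(P),np.round(rc[0],1),np.round(rc[1],1),round(rc[2],1),"ang",np.degrees(np.arctan2(q[1],q[0])).round(1))
E
python3 - <<'E'
from h import *
c,W=wrist("pics/w3.png");wells(c)
seg(W,.528,.182,.02,.038,.05)
k=np.isfinite(W[...,2])&(W[...,2]>.02)&(W[...,0]>.685)&(W[...,2]<.1);p=W[k]
i=np.argmin(p[:,0]*.82+p[:,1]*.57);print("box nearest",p[i].round(3),p[:,0].min().round(3),p[:,2].max().round(3))
E
```

```text
well 254 [401.1 244.6] [30.4  2.8] 65.6 ang 153.9
well 5168 [476.2 258.8] [73.4 72.4] 35.0 ang 124.3
well 1799 [601.  246.8] [83.2 57.3] 31.6 ang 41.6
well 1904 [461.3 130.7] [49.1 65.3] 21.4 ang -142.4
well 307 [495.3  46.2] [ 5.9 66.7] 75.6 ang -103.6
well 1154 [550.4 103.5] [66.4 35.1] 74.8 ang -74.3
seg 1514 z 0.0419 [530.4 181.5] [26.5 27.2] 78.2 circ [530.5 181.1]
box nearest [0.743 0.13  0.036] 0.743 0.08
```

Request:
{"fn": "apply_moves", "kwargs": {
  "commands": [
    [0.015, -0.001, 0.003, 0, -1],
    [0.03, -0.001, 0.003, 0, -1],
    [0.045, -0.001, 0.003, 0, -1],
    [0.058, -0.001, 0.003, 0, -1],
    [0.066, -0.001, 0.003, 0, -1],
    [0.071, -0.001, 0.003, 0, -1],
    [0.075, -0.001, 0.003, 0, -1],
    [0.078, -0.001, 0.003, 0, -1],
    [0.08, -0.001, 0.003, 0, -1],
    [0.081, -0.001, 0.003, 0, -1],
    [0.082, -0.001, 0.003, 0, -1],
    [0.082, -0.001, 0.003, 0, -1]
  ]
}}

```text
time: 6.15
ee_pos: [0.6067, 0.2333, 0.0584]
tcp_rot: [32.1, 89.8, -22.7]
wrist_force: [0.2, -0.1, -2.3]
opening: 0.0579
```

```bash
python3 - <<'E'
from h import *
go(.607,.2365,.057,35)
c,W=wrist("pics/w4.png")
E
```

```text
t 6.15 tcp [0.6067 0.2333 0.0584] xaxis [ 0.002 -0.001 -1.   ] y ang 35.1 q [21. 19.  7. 78. -0. 76.] open 0.0579 F [ 0.2 -0.1 -2.3]
MOVE [ 0.001  0.002 -0.002]  roll 0.002 (or -3.139)
```

Request:
{"fn": "apply_moves", "kwargs": {
  "commands": [
    [0, 0.001, -0.001, 0, -1],
    [0, 0.002, -0.002, 0, -1],
    [0.001, 0.002, -0.002, 0, -1],
    [0.0015, 0.002, -0.002, 0, -1],
    [0.002, 0.002, -0.002, 0, -1],
    [0.002, 0.002, -0.002, 0, -1]
  ]
}}

```text
time: 6.8
ee_pos: [0.6073, 0.2362, 0.0572]
tcp_rot: [43.2, 89.8, -11.7]
wrist_force: [-1.3, -0.6, 4.8]
opening: 0.0581
```

Request:
{"fn": "apply_moves", "kwargs": {
  "commands": [
    [0, 0, 0, 0, 1],
    [0, 0, 0, 0, 1],
    [0, 0, 0, 0, 1],
    [0, 0, 0, 0, 1],
    [0, 0, 0, 0, 1],
    [-0.02, 0, 0, 0, 1],
    [-0.05, 0, 0, 0, 1],
    [-0.09, 0, 0, 0, 1],
    [-0.13, 0, 0, 0, 1],
    [-0.145, 0, 0, 0, 1],
    [-0.145, 0, 0, 0, 1]
  ]
}}

```text
time: 7.9
ee_pos: [0.6078, 0.2367, 0.2052]
tcp_rot: [63.1, 89.6, 8.2]
wrist_force: [0.4, 0.5, 0.4]
opening: 0.0852
```

```bash
python3 - <<'E'
from h import *
c,W=wrist("pics/w5.png");seg(W,.607,.236,.045,.09,.11);wells(c);seg(W,.53,.1815,.02,.038,.05)
go(.599,-.369,.2,35)
E
```

```text
seg 6352 z 0.1 [607.1 234.7] [57.  57.1] 38.4 circ [607.4 234.8]
well 1117 [424.6 151.3] [ 69.4 244.8] 16.5 ang -163.3
well 3145 [476.2 258.8] [73.3 72.1] 35.1 ang 124.2
well 1256 [602.5 244.7] [83.3 61.9] 32.4 ang 40.0
well 1807 [453.1 127.7] [65.8 63. ] 61.0 ang -144.0
well 1892 [584.3 104. ] [95.2 56.1] 34.9 ang -54.4
seg 1010 z 0.0418 [530.1 181.4] [26.7 27. ] 37.8 circ [530.1 181.3]
t 7.95 tcp [0.6073 0.2365 0.2028] xaxis [ 0.005 -0.    -1.   ] y ang 35.1 q [21. 19. 23. 94. -0. 76.] open 0.0856 F [ 0.8 -0.4 -1.1]
MOVE [ 0.003 -0.355  0.49 ]  roll 0.002 (or -3.139)
```

View pics/w5.png

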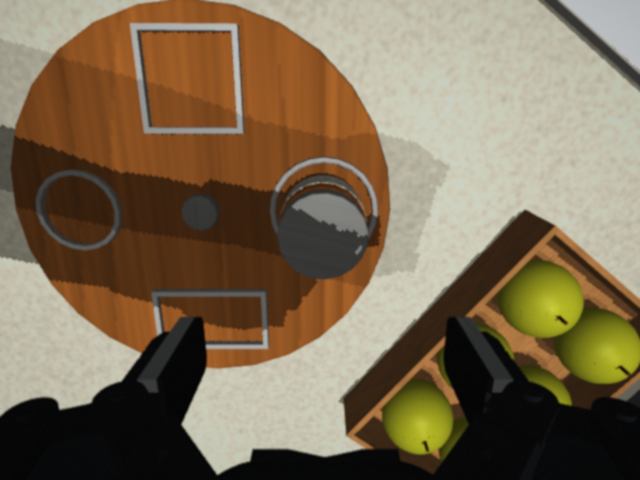

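The jar is seated: its lid is at (322,235), z 0.100, about 1.5 mm off centre, and the caddy angle hasn't changed. Next is the tin.

Request:
{"fn": "apply_moves", "kwargs": {
  "commands": [
    [0.003, -0.355, 0.49, 0, 1],
    [0.003, -0.355, 0.49, 0, 1],
    [0.003, -0.355, 0.49, 0, 1],
    [0.003, -0.355, 0.49, 0, 1],
    [0.003, -0.355, 0.49, 0, 1],
    [0.003, -0.355, 0.49, 0, 1],
    [0.003, -0.355, 0.49, 0, 1],
    [0.003, -0.355, 0.49, 0, 1],
    [0.003, -0.355, 0.49, 0, 1],
    [0.003, -0.355, 0.49, 0, 1],
    [0.003, -0.355, 0.49, 0, 1],
    [0.003, -0.355, 0.49, 0, 1]
  ]
}}

```text
time: 9.15
ee_pos: [0.5982, -0.3654, 0.1974]
tcp_rot: [85.7, 89.8, 30.8]
wrist_force: [1.4, 0.6, -0.2]
opening: 0.0858
```

```bash
python3 - <<'E'
from h import *
c,W=wrist("pics/w6.png");seg(W,.600,-.37,.045,.06,.08)
go(.600,-.370,.026,35)
E
```

```text
seg 4803 z 0.0699 [ 600.6 -373. ] [48.2 48.1] 35.2 circ [ 600.7 -373.1]
t 9.2 tcp [ 0.5967 -0.3724  0.1952] xaxis [ 0.001 -0.    -1.   ] y ang 34.9 q [-32.  27.  33.  96.   0.  23.] open 0.0851 F [-3.6 -2.5 -2.2]
MOVE [ 0.169  0.004 -0.   ]  roll -0.002 (or 3.139)
```

View pics/w6.png

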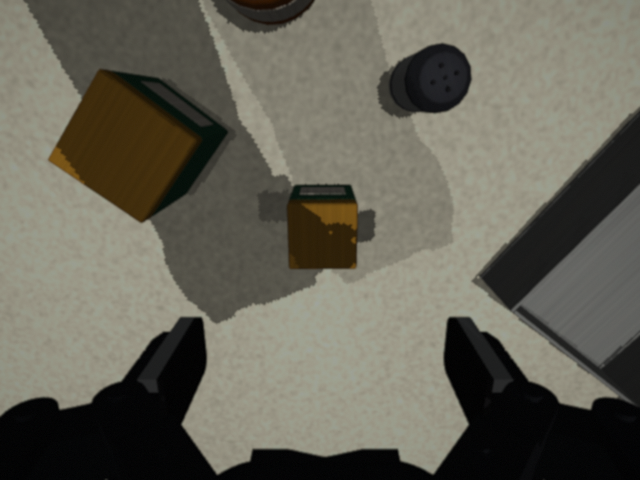

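Request:
{"fn": "apply_moves", "kwargs": {
  "commands": [
    [0.04, 0.003, 0.002, 0, 1],
    [0.085, 0.003, 0.002, 0, 1],
    [0.125, 0.003, 0.002, 0, 1],
    [0.152, 0.003, 0.002, 0, 1],
    [0.169, 0.003, 0.002, 0, 1],
    [0.169, 0.003, 0.002, 0, 1],
    [0.169, 0.003, 0.002, 0, -1],
    [0.169, 0.003, 0.002, 0, -1],
    [0.169, 0.003, 0.002, 0, -1],
    [0.169, 0.003, 0.002, 0, -1],
    [0.169, 0.003, 0.002, 0, -1],
    [0.169, 0.003, 0.002, 0, -1]
  ]
}}

```text
time: 10.4
ee_pos: [0.6012, -0.3727, 0.0277]
tcp_rot: [26.4, 89.8, -28.7]
wrist_force: [0.1, 0.2, 5.8]
opening: 0.0473
```

```bash
python3 - <<'E'
from h import *
go(.476,.2585,.15,35)
E
```

```text
t 10.4 tcp [ 0.6012 -0.3727  0.0277] xaxis [ 0.003 -0.001 -1.   ] y ang 34.9 q [-32.  27.  15.  77.   0.  23.] open 0.0473 F [0.1 0.2 5.8]
MOVE [-0.124  0.258 -0.589]  roll -0.002 (or 3.139)
```

Request:
{"fn": "apply_moves", "kwargs": {
  "commands": [
    [-0.03, 0, 0, 0, -1],
    [-0.07, 0, 0, 0, -1],
    [-0.105, 0.01, -0.02, 0, -1],
    [-0.124, 0.025, -0.057, 0, -1],
    [-0.124, 0.043, -0.098, 0, -1],
    [-0.124, 0.061, -0.14, 0, -1],
    [-0.124, 0.079, -0.18, 0, -1],
    [-0.124, 0.098, -0.224, 0, -1],
    [-0.124, 0.117, -0.267, 0, -1],
    [-0.124, 0.136, -0.31, 0, -1],
    [-0.124, 0.155, -0.353, 0, -1],
    [-0.124, 0.17, -0.388, 0, -1]
  ]
}}

```text
time: 11.6
ee_pos: [0.5176, 0.0452, 0.1511]
tcp_rot: [34.6, 89.8, -20.5]
wrist_force: [1.2, 0.5, -1.9]
opening: 0.0477
```

```bash
python3 - <<'E'
from h import *
go(.476,.2585,.15,35)
E
```

```text
t 11.6 tcp [0.5176 0.0452 0.1511] xaxis [ 0.003 -0.001 -1.   ] y ang 34.9 q [ 5. -0. -4. 86. -0. 60.] open 0.0477 F [ 1.2  0.5 -1.9]
MOVE [ 0.001  0.088 -0.199]  roll -0.002 (or 3.140)
```

Request:
{"fn": "apply_moves", "kwargs": {
  "commands": [
    [0, 0.018, -0.04, 0, -1],
    [0, 0.036, -0.08, 0, -1],
    [0, 0.053, -0.12, 0, -1],
    [0, 0.068, -0.155, 0, -1],
    [0, 0.08, -0.18, 0, -1],
    [0, 0.086, -0.194, 0, -1],
    [0, 0.088, -0.199, 0, -1],
    [0, 0.088, -0.199, 0, -1],
    [0.02, 0.088, -0.199, 0, -1],
    [0.04, 0.088, -0.199, 0, -1],
    [0.055, 0.088, -0.199, 0, -1],
    [0.055, 0.088, -0.199, 0, -1]
  ]
}}

```text
time: 12.8
ee_pos: [0.4753, 0.2571, 0.0935]
tcp_rot: [-40.1, 89.8, -95.3]
wrist_force: [-0.2, -0.4, -0.4]
opening: 0.0475
```

```bash
python3 - <<'E'
from h import *
c,W=wrist("pics/w7.png");wells(c);seg(W,.53,.1815,.02,.038,.05)
go(.4765,.2585,.058,35)
E
```

```text
well 2766 [469.3 268.3] [72.5 49.8] 34.8 ang 124.5
well 212 [396.5 131.9] [ 3.7 58.7] 21.8 ang -159.1
well 1182 [598.1 267.1] [70.8 19.9] 14.9 ang 50.6
well 436 [435.1 152. ] [27.2  8.8] 29.9 ang -162.0
seg 0 z nan [0. 0.] [0. 0.] 0.0 circ [0. 0.]
t 12.85 tcp [0.4758 0.2576 0.095 ] xaxis [ 0.001 -0.002 -1.   ] y ang 34.8 q [29.  3. -7. 80. -0. 84.] open 0.0475 F [ 1.  -0.4 -1.4]
MOVE [ 0.037  0.001 -0.   ]  roll -0.003 (or 3.139)h.py:37: RuntimeWarning: Mean of empty slice.
  print("seg",len(p),"z",p[:,2].mean().round(4),np.round(rc[0],1),np.round(rc[1],1),round(rc[2],1),"circ",np.round(cv2.minEnclosingCircle(xy)[0],1))
  ret = ret.dtype.type(ret / rcount)
```

Request:
{"fn": "apply_moves", "kwargs": {
  "commands": [
    [0.012, 0.001, 0, 0, -1],
    [0.02, 0.001, 0, 0, -1],
    [0.026, 0.001, 0, 0, -1],
    [0.03, 0.001, 0, 0, -1],
    [0.033, 0.001, 0, 0, -1],
    [0.035, 0.001, 0, 0, -1],
    [0.036, 0.001, 0, 0, -1],
    [0.037, 0.001, 0, 0, -1],
    [0.038, 0.001, 0, 0, -1],
    [0.0385, 0.001, 0, 0, -1],
    [0.0385, 0.001, 0, 0, -1]
  ]
}}

```text
time: 13.95
ee_pos: [0.4772, 0.2585, 0.0576]
tcp_rot: [35.8, 89.8, -19.3]
wrist_force: [-0.3, 1.1, 5.1]
opening: 0.0476
```

Contact: 5 N upward. Releasing and rising.

Request:
{"fn": "apply_moves", "kwargs": {
  "commands": [
    [0, 0, 0, 0, 1],
    [0, 0, 0, 0, 1],
    [0, 0, 0, 0, 1],
    [0, 0, 0, 0, 1],
    [0, 0, 0, 0, 1],
    [-0.02, 0, 0, 0, 1],
    [-0.05, 0, 0, 0, 1],
    [-0.09, 0, 0, 0, 1],
    [-0.13, 0, 0, 0, 1],
    [-0.145, 0, 0, 0, 1],
    [-0.145, 0, 0, 0, 1]
  ]
}}

```text
time: 15.05
ee_pos: [0.4777, 0.2591, 0.2054]
tcp_rot: [64.7, 89.6, 9.5]
wrist_force: [0.6, 0.6, -0.6]
opening: 0.0853
```

```bash
python3 - <<'E'
from h import *
c,W=wrist("pics/w8.png");seg(W,.476,.259,.045,.09,.11);wells(c);seg(W,.53,.1815,.02,.038,.05)
go(.599,-.2475,.2,35)
E
```

```text
seg 5669 z 0.0999 [476.6 258. ] [48.  48.2] 35.1 circ [476.5 257.9]
well 1765 [476.3 258.9] [72.8 72.4] 34.7 ang 124.2
well 100 [463.9 276. ] [36.4  1.5] 34.8 ang 124.5
well 1147 [599.1 240. ] [83.7 65.8] 60.9 ang 39.2
well 1029 [453.  130.9] [59.4 63.4] 77.8 ang -145.7
well 232 [594.  240.5] [57.9 20.6] 64.2 ang 41.5
well 1976 [583.6 103.8] [94.8 57. ] 34.6 ang -54.8
seg 779 z 0.0418 [529.7 181.7] [26.7 26.8] 78.6 circ [529.7 181.4]
t 15.1 tcp [0.4772 0.2588 0.2032] xaxis [ 0.004 -0.    -1.   ] y ang 34.8 q [29.  3.  5. 92. -0. 84.] open 0.0855 F [-0.2 -0.2 -0.6]
MOVE [ 0.004 -0.189  0.485]  roll -0.003 (or 3.139)
```

The tin is seated within 1 mm. Next is the shaker.

Request:
{"fn": "apply_moves", "kwargs": {
  "commands": [
    [0.004, -0.189, 0.485, 0, 1],
    [0.004, -0.189, 0.485, 0, 1],
    [0.004, -0.189, 0.485, 0, 1],
    [0.004, -0.189, 0.485, 0, 1],
    [0.004, -0.189, 0.485, 0, 1],
    [0.004, -0.189, 0.485, 0, 1],
    [0.004, -0.189, 0.485, 0, 1],
    [0.004, -0.189, 0.485, 0, 1],
    [0.004, -0.189, 0.485, 0, 1],
    [0.004, -0.189, 0.485, 0, 1],
    [0.004, -0.189, 0.485, 0, 1],
    [0.004, -0.189, 0.485, 0, 1]
  ]
}}

```text
time: 16.3
ee_pos: [0.5986, -0.25, 0.1965]
tcp_rot: [117.1, 89.9, 61.8]
wrist_force: [0.5, 0.8, -1.1]
opening: 0.0857
```

```bash
python3 - <<'E'
from h import *
c,W=wrist("pics/w9.png");seg(W,.600,-.247,.035,.04,.1);seg(W,.600,-.247,.035,.07,.1)
go(.600,-.2475,.03,35)
E
```

```text
seg 3041 z 0.0769 [ 600.1 -249.6] [39.  39.2] 44.9 circ [ 600.  -249.7]
seg 2604 z 0.0804 [ 600.1 -249.7] [39.  39.1] 44.9 circ [ 600.3 -249.6]
t 16.35 tcp [ 0.5985 -0.2483  0.1971] xaxis [ 0.001  0.001 -1.   ] y ang 34.7 q [-23.  18.  22.  93.   0.  33.] open 0.0851 F [ 0.5  0.4 -1.2]
MOVE [0.167 0.001 0.   ]  roll -0.005 (or 3.137)
```

View pics/w9.png

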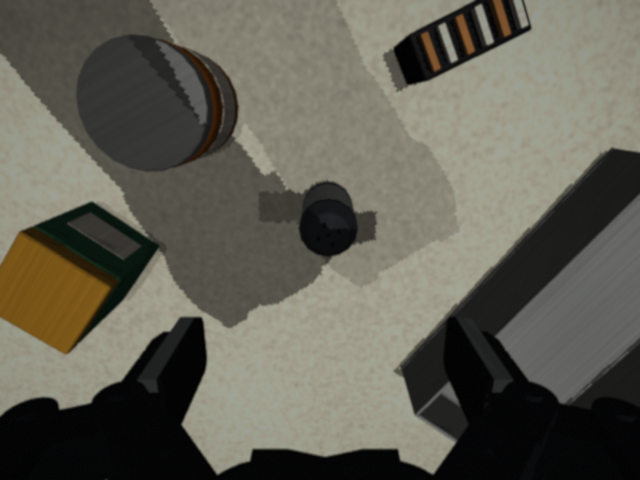

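The shaker is at (328,220). The tray at right is clear of it.

Request:
{"fn": "apply_moves", "kwargs": {
  "commands": [
    [0.04, 0.001, 0.001, 0, 1],
    [0.085, 0.001, 0.001, 0, 1],
    [0.125, 0.001, 0.001, 0, 1],
    [0.148, 0.001, 0.001, 0, 1],
    [0.162, 0.001, 0.001, 0, 1],
    [0.162, 0.001, 0.001, 0, 1],
    [0.162, 0.001, 0.001, 0, -1],
    [0.162, 0.001, 0.001, 0, -1],
    [0.162, 0.001, 0.001, 0, -1],
    [0.162, 0.001, 0.001, 0, -1],
    [0.162, 0.001, 0.001, 0, -1],
    [0.162, 0.001, 0.001, 0, -1]
  ]
}}

```text
time: 17.55
ee_pos: [0.6008, -0.2486, 0.0368]
tcp_rot: [65.2, 89.8, 9.9]
wrist_force: [-0.8, 1.8, 5.2]
opening: 0.0392
```

```bash
python3 - <<'E'
from h import *
go(.4525,.127,.15,35)
E
```

```text
t 17.55 tcp [ 0.6008 -0.2486  0.0368] xaxis [ 0.003  0.001 -1.   ] y ang 34.7 q [-23.  19.   5.  76.   0.  33.] open 0.0392 F [-0.8  1.8  5.2]
MOVE [-0.113  0.092 -0.393]  roll -0.005 (or 3.136)
```

Request:
{"fn": "apply_moves", "kwargs": {
  "commands": [
    [-0.03, 0, 0, 0, -1],
    [-0.07, 0, 0, 0, -1],
    [-0.1, 0.004, -0.015, 0, -1],
    [-0.113, 0.012, -0.05, 0, -1],
    [-0.113, 0.022, -0.093, 0, -1],
    [-0.113, 0.032, -0.136, 0, -1],
    [-0.113, 0.042, -0.18, 0, -1],
    [-0.113, 0.052, -0.224, 0, -1],
    [-0.113, 0.062, -0.266, 0, -1],
    [-0.113, 0.072, -0.309, 0, -1],
    [-0.113, 0.081, -0.345, 0, -1],
    [-0.113, 0.086, -0.37, 0, -1]
  ]
}}

```text
time: 18.75
ee_pos: [0.4595, 0.1064, 0.1501]
tcp_rot: [70.0, 89.8, 14.8]
wrist_force: [-0.4, 0.6, -1.4]
opening: 0.0389
```

```bash
python3 - <<'E'
from h import *
c,W=wrist("pics/w10.png")
go(.4525,.1275,.15,35)
E
```

```text
t 18.8 tcp [0.4586 0.1083 0.1502] xaxis [ 0.003  0.002 -1.   ] y ang 34.8 q [ 13.  -7. -11.  86.   0.  68.] open 0.0386 F [-0.2  2.1 -0.4]
MOVE [ 0.     0.006 -0.019]  roll -0.003 (or 3.139)
```

Request:
{"fn": "apply_moves", "kwargs": {
  "commands": [
    [0, 0.004, -0.012, 0, -1],
    [0, 0.006, -0.019, 0, -1],
    [0.015, 0.006, -0.019, 0, -1],
    [0.03, 0.006, -0.019, 0, -1],
    [0.045, 0.006, -0.019, 0, -1],
    [0.058, 0.006, -0.019, 0, -1],
    [0.066, 0.006, -0.019, 0, -1],
    [0.072, 0.006, -0.019, 0, -1],
    [0.076, 0.006, -0.019, 0, -1],
    [0.079, 0.006, -0.019, 0, -1],
    [0.08, 0.006, -0.019, 0, -1],
    [0.08, 0.006, -0.019, 0, -1]
  ]
}}

```text
time: 20.0
ee_pos: [0.4531, 0.1276, 0.0704]
tcp_rot: [86.8, 89.7, 31.7]
wrist_force: [-0.8, 0.4, -0.9]
opening: 0.0392
```

```bash
python3 - <<'E'
from h import *
go(.4525,.1275,.0665,35)
E
```

```text
t 20.0 tcp [0.4531 0.1276 0.0704] xaxis [ 0.004  0.002 -1.   ] y ang 34.8 q [ 16.  -6. -19.  77.   0.  71.] open 0.0392 F [-0.8  0.4 -0.9]
MOVE [ 0.004 -0.001 -0.   ]  roll -0.003 (or 3.139)
```

Request:
{"fn": "apply_moves", "kwargs": {
  "commands": [
    [0.001, 0, 0, 0, -1],
    [0.002, 0, 0, 0, -1],
    [0.003, 0, 0, 0, -1],
    [0.0035, 0, 0, 0, -1],
    [0.004, 0, 0, 0, -1],
    [0.0045, 0, 0, 0, -1],
    [0.0045, 0, 0, 0, -1]
  ]
}}

```text
time: 20.7
ee_pos: [0.4532, 0.1275, 0.0667]
tcp_rot: [81.1, 89.7, 26.0]
wrist_force: [-2.4, -1.9, 6.1]
opening: 0.0387
```

Request:
{"fn": "apply_moves", "kwargs": {
  "commands": [
    [0, 0, 0, 0, 1],
    [0, 0, 0, 0, 1],
    [0, 0, 0, 0, 1],
    [0, 0, 0, 0, 1],
    [0, 0, 0, 0, 1],
    [-0.02, 0, 0, 0, 1],
    [-0.05, 0, 0, 0, 1],
    [-0.09, 0, 0, 0, 1],
    [-0.13, 0, 0, 0, 1],
    [-0.135, 0, 0, 0, 1],
    [-0.135, 0, 0, 0, 1]
  ]
}}

```text
time: 21.8
ee_pos: [0.4533, 0.1273, 0.2027]
tcp_rot: [78.1, 89.6, 22.9]
wrist_force: [0.2, -0.5, -0.4]
opening: 0.0855
```

```bash
python3 - <<'E'
from h import *
c,W=wrist("pics/w11.png");seg(W,.4525,.127,.035,.08,.13);wells(c);seg(W,.53,.1815,.02,.038,.05)
go(.600,-.0985,.2,-29.7)
E
```

```text
seg 3467 z 0.1082 [452.7 126.6] [39.  39.1] 66.8 circ [452.7 126.5]
well 2266 [476.2 258.3] [73.4 72.4] 34.9 ang 124.4
well 206 [552.5 319.4] [ 7.5 89.7] 79.7 ang 80.0
well 1487 [597.8 232.9] [66.2 83.4] 10.4 ang 36.0
well 1003 [448.4 132.1] [63.8 51.2] 35.6 ang -147.9
well 310 [593.7 229.2] [21.2 57.4] 17.3 ang 35.6
well 159 [445.7 136.8] [36.7 13.1] 34.7 ang -151.2
well 1873 [584.  103.2] [95.6 56.3] 35.3 ang -54.9
seg 1008 z 0.0418 [529.5 180.8] [26.9 27.2] 18.2 circ [529.7 180.8]
t 21.85 tcp [0.4527 0.1272 0.2012] xaxis [ 0.004  0.002 -1.   ] y ang 34.8 q [16. -7. -5. 92.  0. 71.] open 0.0855 F [-0.1  0.8  0.2]
MOVE [ 0.001 -0.008  0.269]  roll 1.126 (or -2.015)
```

View pics/w11.png

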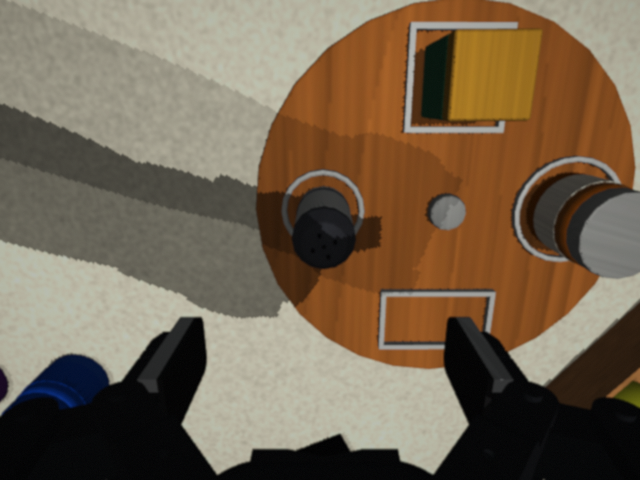

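The shaker stands in the small ring at (323,235), within 1 mm, and the tin and jar are in their wells. Next is the holder.

Request:
{"fn": "apply_moves", "kwargs": {
  "commands": [
    [0.001, -0.008, 0.269, 1.126, 1],
    [0.001, -0.008, 0.269, 1.126, 1],
    [0.001, -0.008, 0.269, 1.126, 1],
    [0.001, -0.008, 0.269, 1.126, 1],
    [0.001, -0.008, 0.269, 1.126, 1],
    [0.001, -0.008, 0.269, 1.126, 1],
    [0.001, -0.008, 0.269, 1.126, 1],
    [0.001, -0.008, 0.269, 1.126, 1],
    [0.001, -0.008, 0.269, 1.126, 1],
    [0.001, -0.008, 0.269, 1.126, 1],
    [0.001, -0.008, 0.269, 1.126, 1]
  ]
}}

```text
time: 22.95
ee_pos: [0.5996, -0.0979, 0.1997]
tcp_rot: [153.7, 89.8, 34.2]
wrist_force: [-0.6, 0.3, -0.2]
opening: 0.0852
```

```bash
python3 - <<'E'
from h import *
c,W=wrist("pics/w12.png");seg(W,.600,-.0985,.045,.05,.08);seg(W,.600,-.0985,.045,.064,.08)
go(.600,-.0985,.03,-29.7)
E
```

```text
seg 4140 z 0.0652 [ 602.2 -100.7] [69.6 30. ] 60.0 circ [ 602.  -100.8]
seg 1793 z 0.0697 [ 602.5 -100. ] [63.6 22.2] 59.9 circ [ 602.1 -100.5]
t 23.0 tcp [ 0.5996 -0.0979  0.2   ] xaxis [ 0.004  0.002 -1.   ] y ang -29.6 q [ -9.  12.  15.  92.   0. 110.] open 0.0854 F [-0.1  0.4  1.3]
MOVE [0.17  0.    0.001]  roll 0.002 (or -3.139)
```

View pics/w12.png

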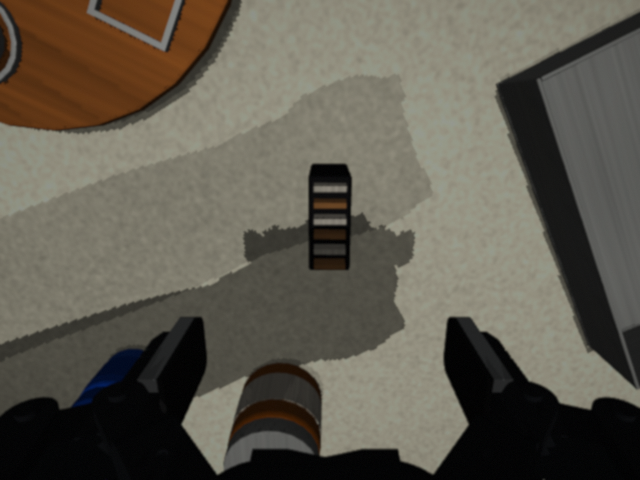

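The holder is at (330,220), aligned with the jaws.

Request:
{"fn": "apply_moves", "kwargs": {
  "commands": [
    [0.04, 0.003, 0.001, 0, 1],
    [0.085, 0.003, 0.001, 0, 1],
    [0.125, 0.003, 0.001, 0, 1],
    [0.155, 0.003, 0.001, 0, 1],
    [0.173, 0.003, 0.001, 0, 1],
    [0.173, 0.003, 0.001, 0, 1],
    [0.173, 0.003, 0.001, 0, -1],
    [0.173, 0.003, 0.001, 0, -1],
    [0.173, 0.003, 0.001, 0, -1],
    [0.173, 0.003, 0.001, 0, -1],
    [0.173, 0.003, 0.001, 0, -1],
    [0.173, 0.003, 0.001, 0, -1]
  ]
}}

```text
time: 24.2
ee_pos: [0.6031, -0.1, 0.0283]
tcp_rot: [138.5, 89.6, 19.0]
wrist_force: [-0.7, -0.1, 6.2]
opening: 0.0292
```

```bash
python3 - <<'E'
from h import *
go(.584,.1035,.14,-55)
E
```

```text
t 24.2 tcp [ 0.6031 -0.1     0.0283] xaxis [ 0.006  0.002 -1.   ] y ang -29.6 q [ -9.  14.  -2.  73.   0. 110.] open 0.0292 F [-0.7 -0.1  6.2]
MOVE [-0.111 -0.117 -0.168]  roll 0.444 (or -2.698)
```

Request:
{"fn": "apply_moves", "kwargs": {
  "commands": [
    [-0.03, 0, 0, 0, -1],
    [-0.07, 0, 0, 0.05, -1],
    [-0.105, -0.01, -0.015, 0.15, -1],
    [-0.111, -0.03, -0.043, 0.25, -1],
    [-0.111, -0.052, -0.075, 0.35, -1],
    [-0.111, -0.075, -0.107, 0.444, -1],
    [-0.111, -0.097, -0.139, 0.444, -1],
    [-0.111, -0.11, -0.158, 0.444, -1],
    [-0.111, -0.117, -0.168, 0.444, -1],
    [-0.111, -0.117, -0.168, 0.444, -1]
  ]
}}

```text
time: 25.2
ee_pos: [0.5834, 0.1047, 0.1394]
tcp_rot: [164.7, 89.7, 19.8]
wrist_force: [0.6, 0.2, -1.1]
opening: 0.0292
```

```bash
python3 - <<'E'
from h import *
c,W=wrist("pics/w13.png")
go(.5845,.1035,.0583,-55)
E
```

```text
t 25.25 tcp [0.5836 0.1036 0.1394] xaxis [ 0.006  0.002 -1.   ] y ang -55.0 q [ 10.  10.   5.  85.   0. 155.] open 0.0295 F [ 0.6  0.  -1.8]
MOVE [ 0.081  0.    -0.   ]  roll 0.001 (or -3.141)
```

View pics/w13.png

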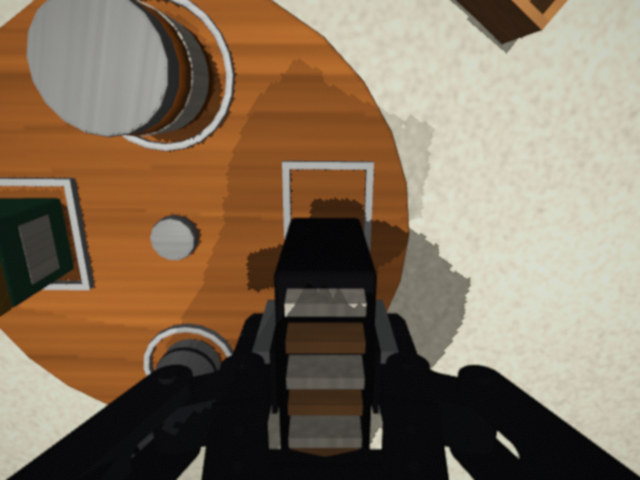

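Request:
{"fn": "apply_moves", "kwargs": {
  "commands": [
    [0.015, 0, 0, 0, -1],
    [0.03, 0, 0, 0, -1],
    [0.045, 0, 0, 0, -1],
    [0.057, 0, 0, 0, -1],
    [0.066, 0, 0, 0, -1],
    [0.072, 0, 0, 0, -1],
    [0.076, 0, 0, 0, -1],
    [0.079, 0, 0, 0, -1],
    [0.0805, 0, 0, 0, -1],
    [0.0815, 0, 0, 0, -1],
    [0.082, 0, 0, 0, -1],
    [0.082, 0, 0, 0, -1]
  ]
}}

```text
time: 26.45
ee_pos: [0.5845, 0.1039, 0.0582]
tcp_rot: [161.4, 89.6, 16.5]
wrist_force: [0.6, 1.0, 3.5]
opening: 0.0296
```

Request:
{"fn": "apply_moves", "kwargs": {
  "commands": [
    [0, 0, 0, 0, 1],
    [0, 0, 0, 0, 1],
    [0, 0, 0, 0, 1],
    [0, 0, 0, 0, 1],
    [0, 0, 0, 0, 1],
    [-0.02, 0, 0, 0, 1],
    [-0.05, 0, 0, 0, 1],
    [-0.09, 0, 0, 0, 1],
    [-0.13, 0, 0, 0, 1],
    [-0.17, 0, 0, 0, 1],
    [-0.2, 0, 0, 0, 1],
    [-0.2, 0, 0, 0, 1]
  ]
}}

```text
time: 27.65
ee_pos: [0.5841, 0.1037, 0.2631]
tcp_rot: [158.2, 89.2, 13.2]
wrist_force: [-0.1, -0.1, -0.1]
opening: 0.0855
```

```bash
python3 - <<'E'
from h import *
c,W=wrist("pics/w14.png");
for a in [(.584,.1035,.045,.08,.12),(.607,.236,.045,.09,.11),(.476,.259,.045,.09,.11),(.4525,.127,.035,.08,.13),(.53,.1815,.02,.038,.05)]: seg(W,*a)
wells(c)
from workcell import cams
t=cams.camera("top");T=cloud(t);seg(T,.4655,-.2435,.07,.08,.1);seg(T,.467,-.3895,.07,.08,.1)
cv2.imwrite("pics/w14b.png",np.hstack([cv2.resize(c["frame"],(400,300)),cv2.resize(t["frame"],(400,300))]))
go(0,0,0)
E
```

```text
seg 3373 z 0.0952 [583.9 102.9] [70.  30.1] 34.9 circ [584.2 102.7]
seg 5867 z 0.1 [607.8 234.4] [57.3 57.3] 84.3 circ [607.8 234.5]
seg 4303 z 0.0995 [477.2 257.4] [48.3 49.2] 35.1 circ [477.2 257.6]
seg 1725 z 0.1033 [459.3 124. ] [39.5 28.4] 64.3 circ [454.3 126.2]
seg 727 z 0.0419 [531.1 180.8] [26.5 26.6] 77.7 circ [530.6 181. ]
well 1178 [612.7 226.2] [83.5 64.8] 26.5 ang 27.5
well 223 [500.8 319.1] [79.9  7.1] 12.7 ang 101.4
well 1480 [584.9 102.9] [94.2 54.8] 34.9 ang -54.5
well 1296 [476.6 258.1] [72.8 74.3] 35.0 ang 124.3
well 140 [485.2 240. ] [37.1  3.9] 34.7 ang 126.8
well 419 [396.3 211.7] [117.6  15.5] 77.3 ang 167.5
well 693 [458.2 127. ] [54.5 63.5] 6.1 ang -141.7
well 287 [462.8 125.2] [40.2 22.9] 89.0 ang -138.9
seg 1276 z 0.0872 [ 465.8 -243.1] [74.2 75.2] 84.5 circ [ 464.7 -244.1]
seg 1263 z 0.087 [ 466.2 -389.5] [68.  66.7] 88.5 circ [ 467.4 -389.3]
t 27.75 tcp [0.5834 0.1035 0.2585] xaxis [ 0.008  0.002 -1.   ] y ang -55.0 q [ 10.  11.  20.  98.   0. 155.] open 0.0853 F [ 0.4  0.4 -0.5]
MOVE [ 0.254 -0.251  0.539]
```

View pics/w14b.png

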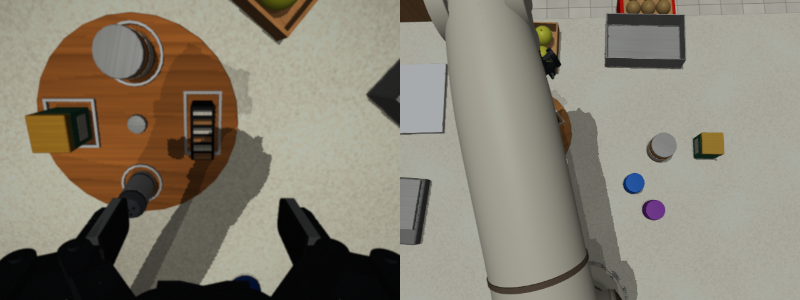

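All four stand in their wells (left half: jar (125,52), tin (65,120), shaker (138,195), holder (203,130)). The big jar and tin haven't moved, and the gripper is clear, so I'm handing in.

```bash
python3 -c "
from workcell import bot
print(bot.job_done())"
```

```text
the job is handed in; nothing more can be done
None
```

All four items are standing in their own wells, and I handed the job in at about 28 s. I picked up each item from above, lowered it until the wrist force showed it touching the disc, then released it.

| Item | Distance from well centre | Top height in the last measurement |
|---|---|---|
| Small jar | about 1.5 mm | 0.100 m (fully down) |
| Small tin | about 1 mm | 0.100 m (fully down) |
| Shaker | about 1 mm | checked by its lean-free outline and contact force, not its top |
| Sachet holder | about 1 mm | checked by contact force and picture, not its top |

- **Caddy:** its angle stayed at 35°, the same as at the start to within about 0.5°.
- **Large jar and large tin:** both stayed within about 1 mm of where they began. The blue and purple look-alikes were not touched.
- **Disagreements:** the top and wrist cameras differed by about 2 mm throughout, so I relied on the wrist camera for placing. In the last picture the gripper partly hid the shaker, so its final fit (about 7 mm off) isn't reliable. The clear view just after I released it showed it within 1 mm.

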